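Strike off a level measure of milling balls

TASK

Push the orange scoop along its bin into the white milling balls and lift out a heaped load, at least one ball more than the two its pocket holds. Draw the scoop sideways out of the bin, over the strike wall and under the steel strike bar, so that the surplus stays in the bin and exactly two balls are left in the pocket. Then stand the level scoop, handle up, centred on the blue mat and let go of it; the other three balls must end in the bin.

Things in the scene. Friction and masses are not known exactly. Their poses are not given: they have to be found in the camera images.
- bin: Fixed grey trough, 344 x 57 mm. Origin: underside centre, on the worktop. x runs along the lane to the ball end, y away from the strike wall. Lane inside: x -166 to +166, 45 wide, floor 4 above the worktop. Wall tops above the worktop: strike wall (y = -25.5, 6 thick, upper part clear plastic) 50, other long wall 60, ball end 50, scoop end 30 mm.
- lane_end (a point): Middle of the foot of the end wall at the ball end of the lane, on the lane floor; axes as the bin's. Push the scoop straight on until its tip is about 9 mm short of here: the balls, held by the wall, climb its ramp into the pocket, then the deck. Draw it back 75 mm before lifting; balls still on the ramp roll off into the lane. If fewer than three stay aboard, push again.
- strike_bar (a point): Point on the steel bar's lower edge, 98 mm above the worktop, at bin x -15, y -25.5; axes as the bin's. The bar, 6 thick and 14 tall, hangs over the strike wall from its free end at bin x = -35 to a post at the ball end (x 142 to 172). Strike: scoop parallel to the lane, moved towards bin -y, scoop_pocket passing below this point (10 mm either way along the lane).
- scoop: Loose orange scoop in the lane, tip to the balls, 40 wide, 0.25 kg. Origin: underside below the handle; x to the tip, z up. Along x: back -14; black handle post -8 to 8 (24 along y), top at 124; open pocket 9 to 75 (34 wide, floor 3, rim 26 high, cheek on the -y side to 36); deck 75 to 100, 26 high, 3 mm lip; ramp down to the tip at 138 mm. 2.5 mm play each side.
- scoop_grip (a point): Middle of the handle's gripping part, on the post's axis, 106 mm above the scoop's underside; axes as the scoop's. Grip the post across its 16 mm thickness (fingers closing along the scoop's x), firmly, 25 N or more.
- scoop_pocket (a point): Centre of the pocket at the height of the centres of balls seated in it: 42 mm ahead of the handle axis, 18 mm above the underside; axes as the scoop's. While striking keep the underside 52 to 61 mm above the worktop (best 56): it clears the wall, the two seated balls (tops 33 above the underside) pass under the bar, any higher ball is held back and drops into the lane.
- scoop_mid (a point): Middle of the scoop's underside, 66 mm ahead of the handle axis.
- blue_mat: Fixed blue mat, 180 x 90 x 3 mm, its length (its x axis) roughly parallel to the bin. Origin: centre of its underside, on the worktop. A green mat of the same size is not wanted.
- ball0_center (a point): Centre of a loose white ceramic milling ball, diameter 30 mm, 40 g; the five are alike.
- ball1_center (a point): Centre of a loose white ceramic milling ball, diameter 30 mm, 40 g; the five are alike.
- ball2_center (a point): Centre of a loose white ceramic milling ball, diameter 30 mm, 40 g; the five are alike.
- ball3_center (a point): Centre of a loose white ceramic milling ball, diameter 30 mm, 40 g; the five are alike.
- ball4_center (a point): Centre of a loose white ceramic milling ball, diameter 30 mm, 40 g; the five are alike.
Mind the look-alikes: they are no part of the job. There is more than one size of the scoop; the one meant has the size given above.

How it is judged (in metres and radians):
On the way, in this order (a step that is already met when the one before it is completed fails the run):
1. the scoop is lifted clear of the bin floor (underside more than 20 mm above the worktop) with at least three balls aboard (height (world z) of scoop above 0.02 m and (distance between each of ball0_center, ball1_center, ball2_center and scoop_pocket below 0.06 m or distance between each of ball0_center, ball1_center, ball3_center and scoop_pocket below 0.06 m or distance between each of ball0_center, ball1_center, ball4_center and scoop_pocket below 0.06 m or distance between each of ball0_center, ball2_center, ball3_center and scoop_pocket below 0.06 m or distance between each of ball0_center, ball2_center, ball4_center and scoop_pocket below 0.06 m or distance between each of ball0_center, ball3_center, ball4_center and scoop_pocket below 0.06 m or distance between each of ball1_center, ball2_center, ball3_center and scoop_pocket below 0.06 m or distance between each of ball1_center, ball2_center, ball4_center and scoop_pocket below 0.06 m or distance between each of ball1_center, ball3_center, ball4_center and scoop_pocket below 0.06 m or distance between each of ball2_center, ball3_center, ball4_center and scoop_pocket below 0.06 m)), for 0.1 s.
2. the scoop's pocket is below the strike bar, between bar and wall (x of scoop_pocket in the frame of strike_bar between -0.03 and 0.03 m and y of scoop_pocket in the frame of strike_bar between -0.015 and 0.015 m and z of scoop_pocket in the frame of strike_bar between -0.036 and -0.012 m), for 0.03 s.
At the end, for the whole second after the job is handed in: The scoop stands upright (within 6 degrees) and at rest on the blue mat, the middle of its underside within 30 mm of the mat's centre, released, with exactly two balls seated in its pocket; the other three balls lie in the bin (horizontal distance between scoop_mid and blue_mat below 0.03 m and height (world z) of scoop below 0.008 m and angle between scoop's own z axis and vertical below 0.1 rad and linear speed of scoop below 0.02 m/s and (distance between each of ball0_center, ball1_center and scoop_pocket below 0.024 m or distance between each of ball0_center, ball2_center and scoop_pocket below 0.024 m or distance between each of ball0_center, ball3_center and scoop_pocket below 0.024 m or distance between each of ball0_center, ball4_center and scoop_pocket below 0.024 m or distance between each of ball1_center, ball2_center and scoop_pocket below 0.024 m or distance between each of ball1_center, ball3_center and scoop_pocket below 0.024 m or distance between each of ball1_center, ball4_center and scoop_pocket below 0.024 m or distance between each of ball2_center, ball3_center and scoop_pocket below 0.024 m or distance between each of ball2_center, ball4_center and scoop_pocket below 0.024 m or distance between each of ball3_center, ball4_center and scoop_pocket below 0.024 m) and (distance between ball0_center and scoop_pocket below 0.024 m or (x of ball0_center in the frame of bin between -0.17 and 0.17 m and y of ball0_center in the frame of bin between -0.031 and 0.031 m and z of ball0_center in the frame of bin between 0 and 0.045 m)) and (distance between ball1_center and scoop_pocket below 0.024 m or (x of ball1_center in the frame of bin between -0.17 and 0.17 m and y of ball1_center in the frame of bin between -0.031 and 0.031 m and z of ball1_center in the frame of bin between 0 and 0.045 m)) and (distance between ball2_center and scoop_pocket below 0.024 m or (x of ball2_center in the frame of bin between -0.17 and 0.17 m and y of ball2_center in the frame of bin between -0.031 and 0.031 m and z of ball2_center in the frame of bin between 0 and 0.045 m)) and (distance between ball3_center and scoop_pocket below 0.024 m or (x of ball3_center in the frame of bin between -0.17 and 0.17 m and y of ball3_center in the frame of bin between -0.031 and 0.031 m and z of ball3_center in the frame of bin between 0 and 0.045 m)) and (distance between ball4_center and scoop_pocket below 0.024 m or (x of ball4_center in the frame of bin between -0.17 and 0.17 m and y of ball4_center in the frame of bin between -0.031 and 0.031 m and z of ball4_center in the frame of bin between 0 and 0.045 m))); the robot touches nothing.
It also fails if it takes over 72 s, if anything falls off the work surface, if the arm or the gripper's body presses on something with over 40 N, if the wrist force passes 120 N, or if a joint passes its speed limit or range.

ROBOT

A 6-joint arm with a two-finger parallel gripper is mounted at the origin on a cart in front of the work surface, level with it; the furniture and walls round the work are solid. World frame = base frame: x ahead of the robot, y to its left, z up, the work surface at z = 0. Lengths are in mm, angles in rad, forces in N, time in s.
With the tool pointing down it reaches from about 275 to 1000 mm from the base axis. Payload 8.4 kg.
Tool frame: the origin (TCP) lies midway between the tips of the shut fingers; the grasp point (between the pads) lies behind it (r.pinch_z is the z of the grasp point in the tool frame, in mm); z points along the fingers, y is the direction in which the jaws open and shut (so a half turn about z gives the same grasp; the last joint's range is limited). The gripper opens to 85 mm and grips with 20 to 120 N. Pads are 22 mm wide; open, the fingers measure 114 mm over their backs; the gripper's body (76 mm by 85 mm) begins 54 mm behind the grasp point. The pads swing forward as they close: fully open they stand 13 mm farther back than shut.
Start: joints at [-1.185, 0.353, 1.633, -0, 1.155, -0.002], TCP at [236.344, -578.593, 231.281] pointing down, gripper open.
Joint ranges: [-2.63, 2.63], [-0.92, 2.1], [0.06, 2.66], [-1.3, 4.44], [0, 2.69], [-3.02, 3.02]. Speed limits (rad/s): [2.22, 2.22, 2.79, 3.14, 3.14, 3.14].

INTERFACE

Orientations are given as [roll, pitch, yaw] about the fixed x, y, z axes, in that order (R = Rz(yaw) Ry(pitch) Rx(roll)).
In Python, from rig import r, optics, ticket gives the robot as it stands.
- The arm moves only by the shell command python3 -m jog 'ROWS' [FORCE]. ROWS is text: rows parted by semicolons, each of 7 numbers parted by spaces: the closure in counts, from 0 (fully open) to 255 (shut), then the shift along the tool's x, y, z in mm, then the turn, a rotation vector about the tool's x, y, z in degrees. A call has 1 to 5 rows; each row shifts and turns the pose as measured when the row begins, along the tool's axes as they then stand; what a row does not reach is not made up. A row lasts 1/12 s, in which the tool goes at most 41.7 mm and 7.16 degrees, less where a joint would pass 70% of its speed; a pose out of reach is approached as far as the arm can. A call with a gripper value outside its range is refused whole. The fingers move at their own pace and stop on an object; FORCE is the grip in N (left out, the last holds). Time passes only in rows, so rows that do not move let the fingers close. It gives the time, the measured TCP pose, the force and the opening at its end, in the units of the state.
- r.sense(): the state, without advancing time (a new reading comes with each control period).
- optics.grab_frame(name): name is "scene" or "side" or "wrist"; returns the picture (420x560x3 uint8, red, green, blue); there is no depth.
- optics.camera_info(name): a dict with "fx", "fy", "cx", "cy" (pixels), "world_from_camera" (4x4, takes a point from camera to world coordinates). Camera axes: x right, y down, z forward; pixel columns grow to the right and rows downward; lengths in mm; the calibration is good to about 2 mm. A picture is of the moment at which its call begins: read the wrist's pose just before it. camera_info takes no time and is no camera call; for the wrist camera it gives the pose at the moment of the call.
- ticket.sign_off(): hands the job in, once; it reports no verdict.
The state is a dict: "clock": time; "qpos": joint angles; "qvel": joint speeds; "joint_efforts": joint torques, N m; "eef_pos": TCP position; "tcp_rot": TCP orientation; "contact_force": force on the tool from outside, world axes, zero at the start; "wrist_torque": the same for the moment, N m; "opening": opening from 0.0 (shut) to 1.0 (fully open).
Only numpy, scipy, OpenCV 4.12 (cv2) and the standard library are available. Lean on these libraries where they do the work, as an engineer would, in place of code of your own. Each camera call takes 0.05 s, during which the arm holds its last target.

## Working session

There is one attempt and no reset: what is moved stays moved. The work goes in short steps, Python scripts to look and compute and a shell command to move; the robot and the scene stay as the last step left them, time stands still between calls to the robot, and variables do not carry over. Pictures are saved under pics/ and viewed, and the job is handed in when it is done.

```bash
mkdir -p pics; ls; python3 - <<'E'
from rig import r, optics, ticket
import cv2
print(r.sense(), r.pinch_z)
for n in ["scene","side","wrist"]:
    i=optics.camera_info(n); print(n,i)
    im=optics.grab_frame(n); cv2.imwrite(f"pics/{n}0.png",im[:,:,::-1])
E
```

```text
pics
{'clock': 0.0, 'qpos': array([-1.18536113e+00,  3.53678711e-01,  1.63412780e+00,  2.50710431e-05,
        1.15520775e+00, -2.41759671e-03]), 'qvel': array([-0.00091035,  0.00065137, -0.00093308, -0.00019744, -0.00112116,
        0.00018557]), 'joint_efforts': array([ 3.76787328e-03, -6.05249047e+01, -3.42072415e+01, -2.56585452e-05,
        9.27085639e-03, -4.76772959e-05]), 'eef_pos': array([ 236.19374929, -578.13623441,  230.54530734]), 'tcp_rot': array([-3.14017111e+00, -2.63593581e-05,  3.87842639e-01]), 'contact_force': array([ 0.32626731,  0.20536242, -0.87044417]), 'wrist_torque': array([-0.01118267,  0.02508714,  0.0429643 ]), 'opening': 1.0010091052622319} -18.700000000000003
scene {'fx': 486.76402194756594, 'fy': 486.76402194756594, 'cx': 276.28587174191915, 'cy': 214.731213473778, 'world_from_camera': array([[-6.83535588e-01, -4.58753213e-01,  5.67736373e-01,
        -2.62470451e+02],
       [-7.29707702e-01,  4.10845475e-01, -5.46564420e-01,
         8.88375935e+02],
       [ 1.74862643e-02, -7.87877836e-01, -6.15583257e-01,
         9.37524695e+02],
       [ 0.00000
[... 316 characters left out ...]
3647395e-01,  8.69557194e-01,
        -7.77400156e+02],
       [-1.36231022e-03, -8.69644848e-01, -4.93675989e-01,
         5.92208685e+02],
       [ 0.00000000e+00,  0.00000000e+00,  0.00000000e+00,
         1.00000000e+00]])}
wrist {'fx': 319.12863022350535, 'fy': 319.12863022350535, 'cx': 278.7052685974841, 'cy': 205.17543861468042, 'world_from_camera': array([[ 3.78774025e-01, -8.79288166e-01, -2.88760384e-01,
         3.09566159e+02],
       [-9.25488839e-01, -3.60136280e-01, -1.17355307e-01,
        -5.47539015e+02],
       [-8.03958347e-04,  3.11695655e-01, -9.50181652e-01,
         3.73130369e+02],
       [ 0.00000000e+00,  0.00000000e+00,  0.00000000e+00,
         1.00000000e+00]])}
```

View pics/scene0.png

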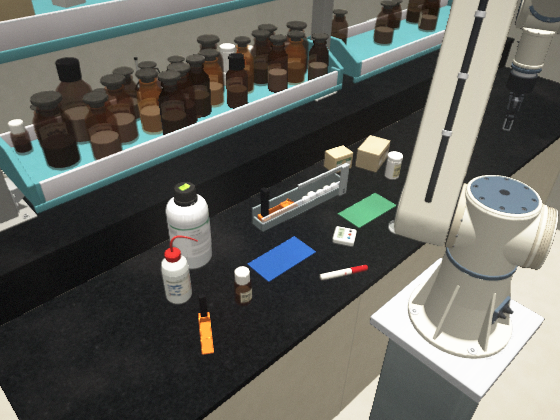

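View pics/side0.png

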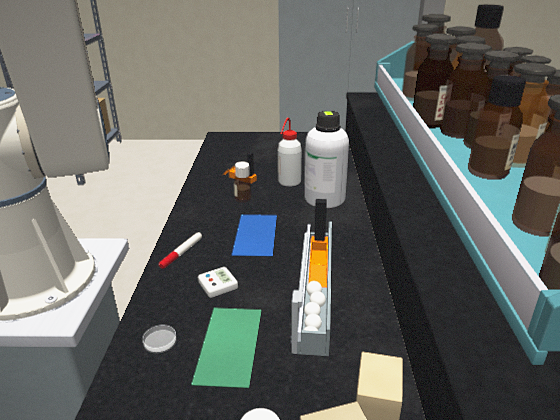

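View pics/wrist0.png

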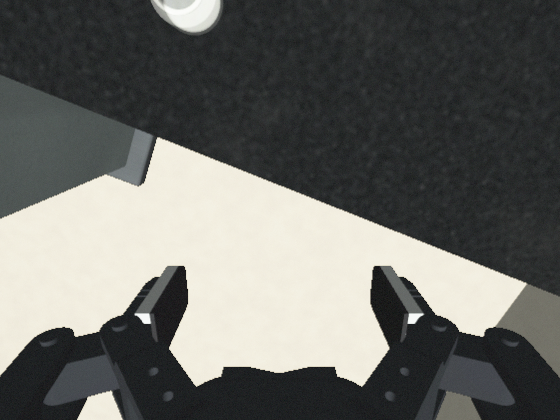

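```bash
python3 - <<'E'
import cv2
a=cv2.imread("pics/side0.png")[190:360,220:350]; cv2.imwrite("pics/sz.png",cv2.resize(a,None,fx=4,fy=3.5,interpolation=cv2.INTER_CUBIC))
a=cv2.imread("pics/scene0.png")[155:285,240:400]; cv2.imwrite("pics/cz.png",cv2.resize(a,None,fx=4.5,fy=4.5,interpolation=cv2.INTER_CUBIC))
E
```

```text
(no output)
```

View pics/sz.png

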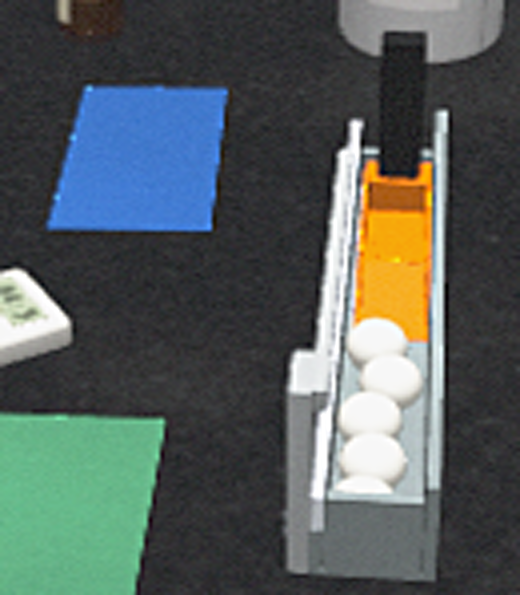

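View pics/cz.png

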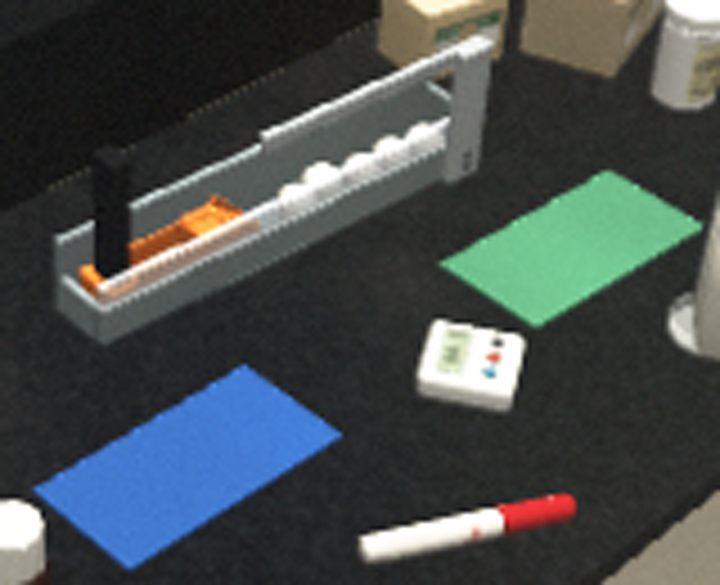

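```bash
cat > h.py <<'E'
from rig import r, optics, ticket
import cv2, numpy as np
from scipy.optimize import least_squares
def proj(info,P):
    T=np.linalg.inv(info["world_from_camera"]); P=np.atleast_2d(P)
    c=P@T[:3,:3].T+T[:3,3]
    return np.c_[info["fx"]*c[:,0]/c[:,2]+info["cx"],info["fy"]*c[:,1]/c[:,2]+info["cy"]]
def ray(info,u,v,z):
    M=info["world_from_camera"]; d=M[:3,:3]@np.array([(u-info["cx"])/info["fx"],(v-info["cy"])/info["fy"],1])
    o=M[:3,3]; return o+d*(z-o[2])/d[2]
def b2w(p,P):
    P=np.atleast_2d(np.array(P,float)); c,s=np.cos(p[2]),np.sin(p[2])
    return np.c_[p[0]+c*P[:,0]-s*P[:,1],p[1]+s*P[:,0]+c*P[:,1],P[:,2]]
def box(x0,x1,y0,y1,z0,z1):
    return [[x,y,z] for x in(x0,x1) for y in(y0,y1) for z in(z0,z1)]
E
python3 - <<'E'
from h import *
S=optics.camera_info("scene"); D=optics.camera_info("side")
sc=lambda u,v:(240+u/4.5-.4,155+v/4.5-.4); sd=lambda u,v:(220+u/4-.4,190+v/3.5-.4)
obs=[(S,sc(105,343),(-172,-28.5,0)),(S,sc(58,312),(-172,28.5,0)),(S,sc(56,238),(-172,28.5,60)),
(D,sd(435,580),(172,28.5,0)),(D,sd(441,112),(-172,28.5,60)),(D,sd(310,574),(172,-28.5,0)),]
f=lambda p:np.concatenate([(proj(i,b2w(p,P))[0]-np.array(uv)) for i,uv,P in obs])
s=least_squares(f,[550,-300,-1.57]); print(s.x,np.degrees(s.x[2]),s.fun.round(1).reshape(-1,2))
np.save("bin.npy",s.x)
for n,c,L in [("scene",sc,[(243,365),(342,435),(131,570),(35,489)]),("side",sd,[(82,86),(228,89),(212,230),(48,229)])]:
    i=optics.camera_info(n); w=np.array([ray(i,*c(*q),3) for q in L]); print(n,w.round(0).tolist(),w.mean(0))
# overlay
for n in("scene","side"):
    i=optics.camera_info(n); im=cv2.imread(f"pics/{n}0.png"); im=cv2.resize(im,None,fx=4,fy=4,interpolation=cv2.INTER_CUBIC)
    def line(a,b):
        q=proj(i,b2w(s.x,[a,b]))*4+1.5; cv2.line(im,tuple(int(v) for v in q[0]),tuple(int(v) for v in q[1]),(0,0,255),1)
    for z in(0,):
        for a,b in[((-172,-28.5),(172,-28.5)),((172,-28.5),(172,28.5)),((172,28.5),(-172,28.5)),((-172,28.5),(-172,-28.5))]: line((*a,z),(*b,z))
    line((-172,28.5,60),(172,28.5,60)); line((-172,-28.5,50),(172,-28.5,50)); line((-35,-28.5,98),(142,-28.5,98)); line((-35,-28.5,112),(142,-28.5,112))
    x0,y0=(230,155) if n=="scene" else (220,190)
    cv2.imwrite(f"pics/{n}_ov.png",im[y0*4:y0*4+600,x0*4:x0*4+700])
E
```

```text
[580.54884175 -29.50810447  -1.63485097] -93.6700609192638 [[ 0.8  2. ]
 [-0.3 -0.5]
 [-0.2  0.3]
 [ 1.5  0.4]
 [ 0.9 -0.8]
 [-1.5  0.2]]
scene [[492.0, 89.0, 3.0], [401.0, 91.0, 3.0], [404.0, 270.0, 3.0], [494.0, 267.0, 3.0]] [447.53168708 179.18653755   3.        ]
side [[403.0, 270.0, 3.0], [495.0, 266.0, 3.0], [492.0, 87.0, 3.0], [402.0, 87.0, 3.0]] [447.78697125 177.32283525   3.        ]
```

View pics/scene_ov.png

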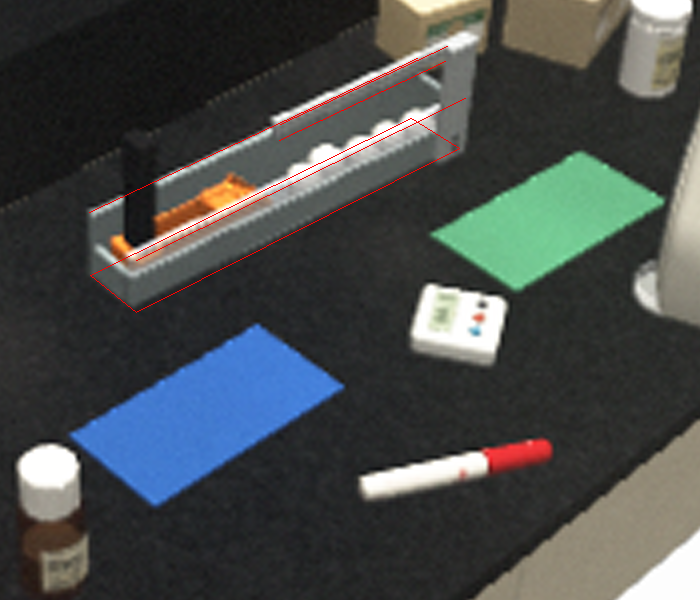

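View pics/side_ov.png

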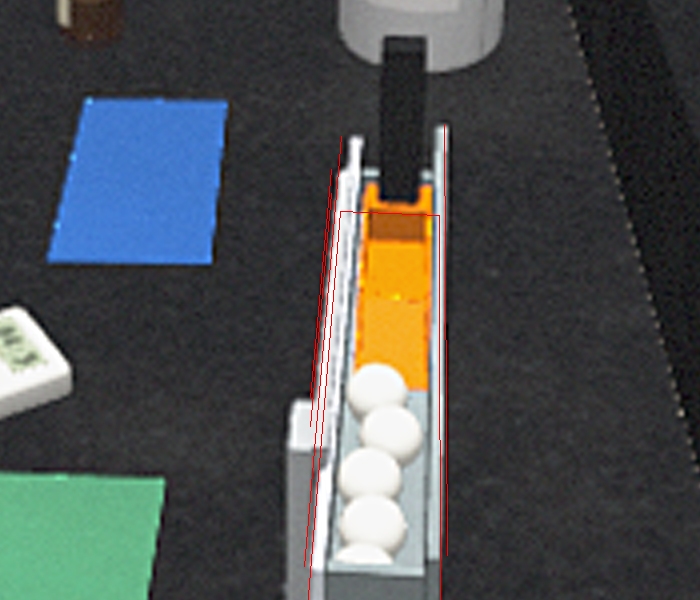

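```bash
python3 -m jog '0 30 -24 -6 0 0 0;0 30 -24 -6 0 0 0;0 30 -24 -6 0 0 0;0 30 -24 -6 0 0 0;0 30 -24 -6 0 0 0' 40; python3 -m jog '0 30 -24 -6 0 0 0;0 30 -24 -6 0 0 0;0 30 -24 -6 0 0 0;0 30 -24 -6 0 0 0;0 30 -24 -6 0 0 0'; python3 -m jog '0 30 -24 -6 0 0 0;0 30 -24 -6 0 0 0;0 30 -24 -6 0 0 0;0 30 -24 -6 0 0 0;0 30 -24 -6 0 0 0'
```

```text
clock: 0.57
eef_pos: [328.4, -409.6, 258.0]
tcp_rot: [-3.138, 0.002, 0.379]
contact_force: [1.5, 0.4, 0.8]
opening: 1.0
clock: 0.98
eef_pos: [425.3, -233.7, 289.0]
tcp_rot: [-3.137, 0.002, 0.377]
contact_force: [0.3, -0.3, -0.8]
opening: 1.003
clock: 1.4
eef_pos: [522.8, -57.2, 320.9]
tcp_rot: [-3.138, 0.002, 0.377]
contact_force: [0.9, -1.2, 0.2]
opening: 1.001
```

```bash
python3 -m jog '0 30 -24 0 0 0 6;0 28 -16 0 0 0 6;0 15 0 0 0 0 6;0 8 0 0 0 0 6;0 0 0 0 0 0 2'; python3 -m jog '0 0 0 0 0 0 0'; python3 - <<'E'
from h import *
s=r.sense(); print(s["eef_pos"],s["tcp_rot"],s["qpos"])
i=optics.camera_info("wrist"); im=optics.grab_frame("wrist"); np.save("w1.npy",i,allow_pickle=True)
cv2.imwrite("pics/w1.png",cv2.resize(im[:,:,::-1],(800,600),interpolation=cv2.INTER_CUBIC)); cv2.imwrite("pics/w1raw.png",im[:,:,::-1])
E
```

```text
clock: 1.82
eef_pos: [592.8, 14.7, 321.7]
tcp_rot: [-3.137, 0.001, -0.088]
contact_force: [-1.6, -0.1, 0.2]
opening: 1.003
clock: 1.9
eef_pos: [593.1, 15.4, 321.1]
tcp_rot: [-3.137, 0.002, -0.089]
contact_force: [0.3, 0.8, -0.4]
opening: 1.001
[593.09751894  15.35203703 321.11368759] [-3.13665318e+00  1.94096192e-03 -8.89795507e-02] [0.020392   0.23246839 1.59703336 0.00529619 1.31348456 1.67882131]
```

View pics/w1.png

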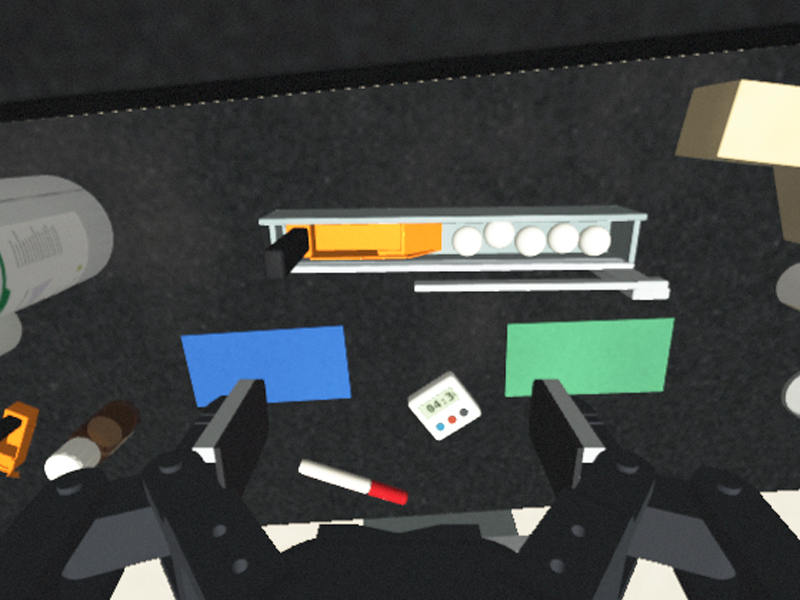

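```bash
python3 - <<'E'
import cv2
im=cv2.imread("pics/w1raw.png")
a=im[138:215,175:335]; b=im[138:215,315:475]
cv2.imwrite("pics/w1z.png",cv2.vconcat([cv2.resize(q,None,fx=5,fy=3.8,interpolation=cv2.INTER_CUBIC) for q in(a,b)]))
E
```

```text
(no output)
```

View pics/w1z.png

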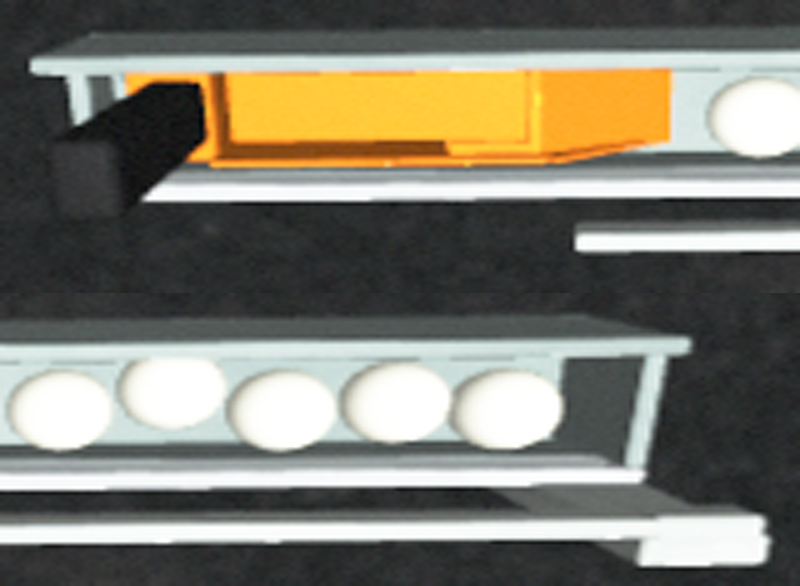

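```bash
cat >> h.py <<'E'
W1=np.load("w1.npy",allow_pickle=True).item() if __import__("os").path.exists("w1.npy") else None
E
python3 - <<'E'
from h import *
S=optics.camera_info("scene"); D=optics.camera_info("side")
sc=lambda u,v:(240+u/4.5-.4,155+v/4.5-.4); sd=lambda u,v:(220+u/4-.4,190+v/3.5-.4)
A=lambda u,v:(175+u/5-.4,138+v/3.8-.4); B=lambda u,v:(315+u/5-.4,138+(v-292.6)/3.8-.4)
w=[(A(32,57),(-172,28.5,60)),(A(32,73),(-172,22.5,60)),(B(690,338),(172,28.5,60)),(B(690,353),(172,22.5,60)),(B(645,468),(172,-22.5,50)),(B(645,483),(172,-28.5,50)),
(A(577,228),(-35,-22.5,112)),(A(577,250),(-35,-28.5,112)),(A(95,33),(-172,28.5,0)),(B(590,318),(172,28.5,0))]
obs=[(S,sc(105,343),(-172,-28.5,0)),(S,sc(58,312),(-172,28.5,0)),(S,sc(56,238),(-172,28.5,60)),
(D,sd(435,580),(172,28.5,0)),(D,sd(441,112),(-172,28.5,60))]
W=[(W1,a,b) for a,b in w]
for name,O in(("wrist",W),("ext",obs),("all",W+obs)):
    f=lambda p:np.concatenate([(proj(i,b2w(p,P))[0]-np.array(uv)) for i,uv,P in O])
    s=least_squares(f,[580,-30,-1.63],loss="soft_l1"); print(name,s.x,np.degrees(s.x[2]),f(s.x).round(1).reshape(-1,2).tolist())
np.save("bin.npy",s.x); p=s.x
# scoop handle top & tip
H=np.array([ray(W1,*A(*q),128) for q in[(52,145),(120,140),(125,212),(60,218)]]); print("handle",H.round(1).tolist(),H.mean(0))
T=ray(W1,*A(670,105),5); print("tip",T)
def w2b(P):
    d=P[:2]-p[:2]; c,sn=np.cos(p[2]),np.sin(p[2]); return [c*d[0]+sn*d[1],-sn*d[0]+c*d[1]]
print("bin coords handle",w2b(H.mean(0)),"tip",w2b(T), "lane end",w2b(ray(W1,*B(560,400),4)))
M=np.array([ray(W1,u/1.42857-.15,v/1.42857-.15,3) for u,v in[(181,336),(343,326),(351,399),(198,406)]]); print(M.round(1).tolist())
E
```

```text
wrist [579.99878764 -30.21825218  -1.64414367] -94.20249330561377 [[-0.7, -0.6], [-0.2, -0.1], [1.3, -1.5], [0.5, -0.6], [0.4, 1.7], [-0.3, 2.1], [0.1, 3.9], [0.2, 3.1], [-0.9, -0.7], [-0.4, -2.2]]
ext [579.05417893 -29.27723158  -1.64051151] -93.99438602929453 [[0.8, 2.2], [-0.2, -0.5], [-0.0, 0.3], [-0.0, 0.3], [0.6, -0.8]]
all [579.85228338 -30.16658172  -1.64390091] -94.18858385310328 [[-0.7, -0.4], [-0.2, 0.1], [1.2, -1.4], [0.5, -0.5], [0.3, 1.8], [-0.3, 2.2], [0.1, 4.1], [0.1, 3.2], [-0.9, -0.6], [-0.4, -2.1], [0.7, 1.8], [-0.3, -0.8], [-0.1, -0.0], [0.1, 0.8], [1.3, -0.5]]
handle [[604.0, 116.8, 128.0], [604.2, 102.0, 128.0], [583.1, 104.4, 128.0], [582.6, 118.9, 128.0]] [593.48634147 110.53817709 128.        ]
tip [578.78162133 -25.17590212   5.        ]
bin coords handle [np.float64(-141.3247679794187), np.float64(3.3206395904709467)] tip [np.float64(-4.899149138042263), np.float64(-1.4323190115165367)] lane end [np.float64(166.6644600499186), np.float64(-5.019091913232)]
[[492.6, 266.1, 3.0], [488.9, 86.9, 3.0], [398.1, 89.2, 3.0], [404.1, 267.3, 3.0]]
```

```bash
python3 - <<'E'
from h import *
from scipy.spatial.transform import Rotation as R
S=optics.camera_info("scene"); D=optics.camera_info("side")
sc=lambda u,v:(240+u/4.5-.4,155+v/4.5-.4); sd=lambda u,v:(220+u/4-.4,190+v/3.5-.4)
A=lambda u,v:(175+u/5-.4,138+v/3.8-.4); B=lambda u,v:(315+u/5-.4,138+(v-292.6)/3.8-.4)
C=lambda u,v:(u/1.42857-.15,v/1.42857-.15)
w=[(A(32,57),(-172,28.5,60)),(A(32,73),(-172,22.5,60)),(B(690,338),(172,28.5,60)),(B(690,353),(172,22.5,60)),(B(645,468),(172,-22.5,50)),(B(645,483),(172,-28.5,50)),
(A(577,228),(-35,-22.5,112)),(A(577,250),(-35,-28.5,112)),(A(95,33),(-172,28.5,0)),(B(590,318),(172,28.5,0))]
obs=[(0,sc(105,343),(-172,-28.5,0)),(0,sc(58,312),(-172,28.5,0)),(0,sc(56,238),(-172,28.5,60)),(1,sd(435,580),(172,28.5,0)),(1,sd(441,112),(-172,28.5,60))]
W=[(2,a,b) for a,b in w]
mat=[(2,[C(181,336),C(343,326),C(351,399),C(198,406)]),(0,[sc(35,489),sc(243,365),sc(342,435),sc(131,570)]),(1,[sd(228,89),sd(212,230),sd(48,229),sd(82,86)])]
mc=np.array([[-90,45,3],[90,45,3],[90,-45,3],[-90,-45,3]])
hd=[A(52,145),A(120,140),A(125,212),A(60,218)]; hc=np.array([[-8,12,124],[8,12,124],[8,-12,124],[-8,-12,124]])
def cams(x):
    out=[]
    for k,i in enumerate((S,D,W1)):
        j=dict(i); M=i["world_from_camera"].copy(); d=x[6*k:6*k+6]
        M[:3,:3]=M[:3,:3]@R.from_rotvec(d[3:]*.004).as_matrix(); M[:3,3]+=d[:3]*1.5; j["world_from_camera"]=M; out.append(j)
    return out
def f(x):
    c=cams(x); b=x[18:21]; m=x[21:24]; s=x[24:27]
    e=[proj(c[k],b2w(b,P))[0]-uv for k,uv,P in W+obs]
    for k,L in mat: e+=list(proj(c[k],b2w(m,mc))-np.array(L))
    sw=b2w([s[0],s[1],s[2]*.01],hc)+[0,0,4]; sw=b2w(b,sw)
    e+=list(proj(c[2],sw)-np.array(hd))
    tip=b2w(b,b2w([s[0],s[1],s[2]*.01],[[138,0,0]])+[0,0,5])
    e+=[(proj(c[2],tip)[0]-A(670,105))*[1,0]]
    return np.concatenate([np.ravel(e)/0.6, x[:18], [s[1]/1.3,s[2]/1.5]])
x0=np.r_[np.zeros(18),580,-30,-1.64,447,178,-1.59,-142,0,0]
s=least_squares(f,x0,loss="soft_l1",x_scale="jac"); x=s.x
print(x[:18].reshape(3,6).round(1)); print("bin",x[18:21],np.degrees(x[20]),"mat",x[21:24],np.degrees(x[23]),"scoop in bin",x[24:27])
print((f(x)[:-20]*.6).reshape(-1,2).round(1).tolist())
cov=np.linalg.inv(s.jac.T@s.jac); print(np.sqrt(np.diag(cov))[18:].round(4))
np.save("fit.npy",x); np.save("bin.npy",x[18:21])
print("grip world",b2w(x[18:21],b2w([x[24],x[25],x[26]*.01],[[0,0,106]])))
E
```

```text
[[-0.   0.1  0.1  0.  -0.3 -0. ]
 [ 0.2 -0.4  0.2  0.3  0.2  0. ]
 [-0.2  0.2  1.7  1.4 -0.9  0.1]]
bin [581.57793522 -28.66686396  -1.64527518] -94.267324154187 mat [448.33972549 179.98017997  -1.58922269] -91.05575282541095 scoop in bin [-142.11302555    2.2336695    -0.19668353]
[[0.1, -0.5], [0.6, 0.0], [0.7, -1.3], [-0.1, -0.5], [-0.0, 1.8], [-0.7, 2.2], [0.0, 3.6], [0.1, 2.7], [-0.2, -0.4], [-0.7, -1.8], [0.4, 1.7], [-0.5, -0.9], [-0.3, -0.1], [0.3, 0.6], [1.5, -0.3], [-0.0, -0.3], [-0.1, -0.5], [0.2, -0.9], [-0.2, 0.5], [-0.3, 0.2], [0.6, -0.0], [0.4, -0.1], [-0.2, -0.1], [-0.5, -0.0], [-0.6, -0.1], [-0.4, -0.5], [0.4, 0.3], [-1.1, -1.3], [0.0, -0.2], [1.0, 2.2], [-0.4, 0.8], [0.7, -0.0]]
[2.2376 1.8191 0.0038 2.6698 2.158  0.0057 0.6376 0.873  1.4054]
grip world [[594.3800453  112.88597878 106.        ]]
```

```bash
python3 - <<'E'
from h import *
im=cv2.imread("pics/w1raw.png")
for u in(185,300,325,435):
    print(u,[(v,*im[v,u].tolist()) for v in range(142,212)] if 0 else " ".join(f"{v}:{im[v,u-1:u+2].mean():.0f}" for v in range(142,212)))
i=W1; p=np.load("bin.npy")
for x in(-165,-30,0,130):
    print(x,[(round(float(a),1),round(float(b),1)) for a,b in proj(i,b2w(p,[[x,28.5,0],[x,28.5,60],[x,22.5,60],[x,22.5,4],[x,-22.5,4],[x,-22.5,50],[x,-28.5,50],[x,-22.5,112],[x,-28.5,112],[x,-28.5,98]]))])
E
```

```text
185 142:43 143:41 144:42 145:42 146:44 147:45 148:42 149:41 150:51 151:68 152:98 153:161 154:214 155:217 156:216 157:185 158:43 159:44 160:46 161:49 162:48 163:48 164:47 165:45 166:47 167:44 168:47 169:46 170:48 171:46 172:43 173:43 174:34 175:39 176:45 177:47 178:47 179:49 180:43 181:45 182:43 183:43 184:45 185:45 186:46 187:43 188:43 189:41 190:42 191:40 192:41 193:41 194:43 195:40 196:40 197:39 198:38 199:38 200:41 201:40 202:42 203:41 204:42 205:40 206:40 207:41 208:41 209:38 210:38 211:42
300 142:53 143:52 144:51 145:67 146:84 147:86 148:87 149:86 150:81 151:138 152:216 153:228 154:228 155:219 156:174 157:156 158:156 159:156 160:157 161:155 162:155 163:156 164:157 165:157 166:157 167:157 168:157 169:156 170:157 171:156 172:155 173:155 174:151 175:135 176:153 177:165 178:110 179:84 180:86 181:102 182:139 183:161 184:161 185:204 186:246 187:249 188:249 189:234 190:68 191:42 192:42 193:44 194:46 195:49 196:78 197:106 198:106 199:180 200:247 201:251 202:250 203:237 204:101 205:47 206:48 207:48 208:47 209:45 210:48 211:45
325 142:50 143:48 144:56 145:73 146:87 147:86 148:88 149:88 15
[... 957 characters left out ...]
206:44 207:45 208:45 209:40 210:44 211:45
-165 [(196.3, 144.3), (184.4, 150.6), (184.9, 155.4), (196.0, 148.9), (198.9, 179.5), (190.6, 187.6), (191.0, 191.9), (176.3, 201.6), (176.9, 206.6), (180.5, 202.9)]
-30 [(290.0, 143.1), (291.4, 149.2), (291.4, 154.0), (290.1, 147.7), (290.2, 178.4), (291.2, 186.4), (291.2, 190.7), (293.0, 200.2), (293.0, 205.2), (292.6, 201.5)]
0 [(310.9, 142.8), (315.3, 148.9), (315.2, 153.7), (311.1, 147.4), (310.6, 178.1), (313.7, 186.1), (313.6, 190.5), (319.0, 199.9), (318.9, 204.9), (317.6, 201.2)]
130 [(401.7, 141.6), (419.1, 147.5), (418.5, 152.3), (402.3, 146.2), (399.0, 177.0), (411.2, 184.9), (410.7, 189.3), (432.3, 198.6), (431.6, 203.6), (426.3, 199.9)]
```

```bash
python3 - <<'E'
from h import *
im=cv2.imread("pics/side0.png"); D=optics.camera_info("side"); p=np.load("bin.npy")
for v in(300,320,328,333,340,350): print(v," ".join(f"{u}:{im[v,u].mean():.0f}" for u in range(286,334)))
for P in[(172,28.5,0),(172,-28.5,0),(172,28.5,50),(172,-28.5,50),(172,28.5,60),(172,22.5,60),(166,22.5,50),(166,-22.5,50)]: print(P,proj(D,b2w(p,P)).round(1))
a=im[310:362,280:340]; cv2.imwrite("pics/sz2.png",cv2.resize(a,None,fx=11,fy=11,interpolation=cv2.INTER_NEAREST))
E
```

```text
300 286:57 287:59 288:58 289:53 290:41 291:86 292:197 293:251 294:240 295:237 296:235 297:234 298:237 299:240 300:239 301:216 302:182 303:255 304:98 305:178 306:202 307:196 308:199 309:184 310:176 311:221 312:231 313:239 314:243 315:245 316:246 317:247 318:246 319:245 320:244 321:243 322:240 323:231 324:214 325:176 326:150 327:124 328:221 329:215 330:196 331:28 332:57 333:60
320 286:45 287:47 288:41 289:50 290:41 291:73 292:132 293:134 294:130 295:133 296:128 297:114 298:138 299:250 300:254 301:255 302:80 303:149 304:204 305:224 306:243 307:246 308:247 309:247 310:247 311:247 312:247 313:247 314:247 315:247 316:247 317:247 318:247 319:245 320:235 321:199 322:183 323:189 324:195 325:176 326:118 327:195 328:203 329:192 330:106 331:33 332:45 333:43
328 286:44 287:45 288:44 289:46 290:44 291:74 292:134 293:133 294:131 295:133 296:123 297:146 298:236 299:255 300:255 301:130 302:105 303:199 304:229 305:253 306:251 307:249 308:248 309:248 310:248 311:248 312:248 313:248 314:249 315:251 316:224 317:162 318:142 319:170 320:194 321:190 322:192 323:191 324:198 325:182 326:101 327:194 328:200 32
[... 704 characters left out ...]
4:106 325:98 326:88 327:107 328:106 329:93 330:44 331:52 332:56 333:43
350 286:52 287:51 288:48 289:39 290:35 291:71 292:135 293:133 294:128 295:131 296:127 297:105 298:107 299:99 300:83 301:103 302:105 303:105 304:106 305:102 306:102 307:100 308:104 309:109 310:102 311:109 312:109 313:107 314:108 315:103 316:102 317:107 318:109 319:103 320:109 321:107 322:107 323:108 324:106 325:92 326:103 327:110 328:97 329:48 330:54 331:45 332:46 333:51
(172, 28.5, 0) [[329.3 355.4]]
(172, -28.5, 0) [[295.1 353.2]]
(172, 28.5, 50) [[330.7 332.9]]
(172, -28.5, 50) [[295.4 330.8]]
(172, 28.5, 60) [[330.9 328.2]]
(172, 22.5, 60) [[327.2 328. ]]
(166, 22.5, 50) [[327.  330.1]]
(166, -22.5, 50) [[299.3 328.4]]
```

View pics/sz2.png

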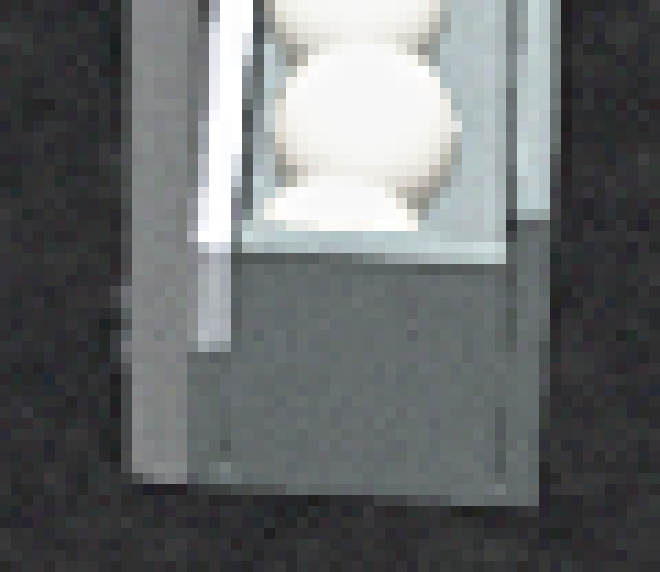

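```bash
python3 - <<'E'
from h import *
S=optics.camera_info("scene"); D=optics.camera_info("side")
sc=lambda u,v:(240+u/4.5-.4,155+v/4.5-.4); sd=lambda u,v:(220+u/4-.4,190+v/3.5-.4)
# x constraints (u only) and v lines at columns, wrist
A=lambda u,v:(175+u/5-.4,138+v/3.8-.4); B=lambda u,v:(315+u/5-.4,138+(v-292.6)/3.8-.4)
ucon=[(A(32,57),(-172,28.5,60)),(B(690,338),(172,28.5,60)),(B(645,468),(172,-22.5,50)),(A(577,228),(-35,-22.5,112))]
lines=[(28.5,0,[(300,144.8),(325,144.4)]),(28.5,60,[(185,152.6),(300,150.9),(325,150.9),(435,149.5)]),(22.5,60,[(185,157),(300,155.8),(435,154.2)]),
(-22.5,50,[(300,184.8),(325,184.9),(435,183.6)]),(-28.5,50,[(300,189.5),(325,189.4),(435,187.9)]),(-22.5,112,[(300,198.8),(325,198.6),(435,197)]),(-28.5,112,[(300,203.6),(325,203.4),(435,202.4)]),(-22.5,4,[(300,177.7)])]
ext=[(S,sc(58,312),(-172,28.5,0)),(S,sc(56,238),(-172,28.5,60)),(D,(328.8,355.5),(172,28.5,0)),(D,(297,354),(172,-28.5,0)),(D,(325.8,333.5),(172,22.5,50)),(D,(301,332.5),(172,-22.5,50)),(D,sd(441,112),(-172,28.5,60))]
def F(q,use,full=False):
    p=q[:3];k=q[3]; sy=lambda P:(P[0],P[1]*k,P[2]); e=[]
    if use!=1:
        e+=[(proj(W1,b2w(p,sy(P)))[0]-uv)[0] for uv,P in ucon]
        for y,z,L in lines:
            a,b=proj(W1,b2w(p,[[-150,y*k,z],[150,y*k,z]]))
            e+=[a[1]+(b[1]-a[1])*(u-a[0])/(b[0]-a[0])-v for u,v in L]
    if use!=0:
        for i,uv,P in ext: e+=list(proj(i,b2w(p,sy(P)))[0]-uv)
    return np.array(e)
for use in(0,1,2):
    s=least_squares(F,[580,-30,-1.64,1],args=(use,),loss="soft_l1"); print(use,s.x.round(4),np.degrees(s.x[2]).round(2),F(s.x,use).round(1).tolist())
# scoop width in side
for u,v,z in[(308.7,285.7,5),(326.5,285.7,5)]: print(ray(D,u,v,z))
E
```

```text
0 [581.0693 -29.9096  -1.6464   0.921 ] -94.33 [-0.9, 0.8, 0.3, -0.2, 0.0, 0.1, -0.0, 0.3, 0.0, 0.1, -0.0, -0.2, -0.2, 0.5, 0.1, 0.2, -0.2, -0.4, -0.1, 0.2, 0.1, 0.5, -0.0, -0.1, -0.3, -0.4]
1 [581.0948 -30.2985  -1.6374   0.9121] -93.82 [0.2, -0.4, 0.4, 0.4, -0.4, 0.5, 0.1, 0.2, 0.5, -0.2, -0.2, -0.6, 0.2, -0.6]
2 [581.0895 -30.0223  -1.6438   0.9216] -94.18 [-0.8, 0.9, 0.5, -0.1, 0.0, 0.0, 0.3, 0.3, -0.1, -0.3, 0.3, -0.2, -0.6, 0.5, 0.1, -0.1, -0.2, -0.4, -0.4, 0.3, 0.1, 0.2, 0.0, -0.1, -0.6, -0.3, -0.1, -0.6, 0.1, 0.2, -0.9, 0.4, -0.7, -0.1, -0.1, -0.3, -1.0, -0.8, 0.8, -0.6]
[567.76956881 -22.2444336    5.        ]
[603.13247597 -21.82854371   5.        ]
```

```bash
python3 - <<'E'
from h import *
np.save("bin.npy",[581.09,-30.02,-1.6438])
S=optics.camera_info("scene"); D=optics.camera_info("side")
print("bottle",ray(D,325,206,0),ray(S,195,266,0),"brown",ray(D,243,199,0),ray(S,243,302,0))
print("scoop2",ray(S,207,352,0),ray(S,205,315,0))
E
```

```text
bottle [619.95717562 321.03760355   0.        ] [584.2749457  378.59345826   0.        ] brown [401.5694975  358.30748699   0.        ] [395.78580722 365.20550876   0.        ]
scoop2 [335.19911882 523.70238209   0.        ] [426.27060653 461.83876715   0.        ]
```

```bash
python3 -m jog '0 -2 -24 25 -0.3 0 -0.9;0 -2 -24 25 0 0 0;0 -2 -24 25 0 0 0;0 -2 -24 25 0 0 0;0 0 0 0 0 0 0' 40; python3 -m jog '0 0 0 0 0 0 0'
```

```text
clock: 2.37
eef_pos: [592.4, 111.6, 219.7]
tcp_rot: [3.141, -0.004, -0.067]
contact_force: [-0.8, -0.8, -0.2]
opening: 1.003
clock: 2.45
eef_pos: [591.6, 111.9, 219.0]
tcp_rot: [3.14, -0.002, -0.064]
contact_force: [0.3, -0.6, 0.7]
opening: 1.003
```

```bash
python3 -m jog '0 0 0 30 0 0 0.5;0 0 0 30 0 0 0;0 0 0 25 0 0 0;0 0 0 20 0 0 0;0 0 0 12 0 0 0' ; python3 -m jog '0 0 0 0 0 0 0'; python3 - <<'E'
from h import *
im=optics.grab_frame("wrist"); cv2.imwrite("pics/w2.png",im[:,:,::-1])
E
```

```text
clock: 2.87
eef_pos: [597.2, 108.4, 106.6]
tcp_rot: [-3.141, -0.015, -0.069]
contact_force: [-0.5, -0.9, 0.3]
opening: 1.0
clock: 2.95
eef_pos: [596.1, 107.3, 105.0]
tcp_rot: [3.141, -0.012, -0.069]
contact_force: [-0.9, 0.4, -0.3]
opening: 0.997
```

View pics/w2.png

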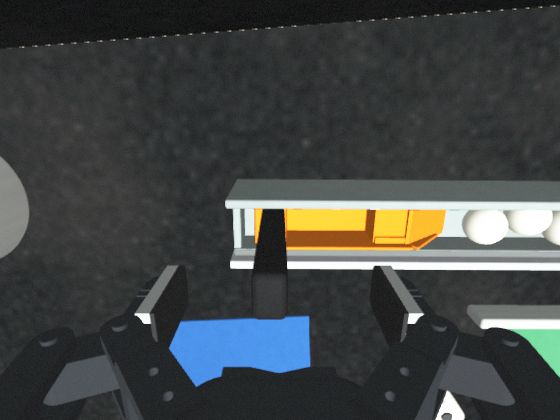

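```bash
python3 -m jog '0 -4 -4 7 0 -0.7 0.2;0 0 0 6 0 0 0;0 0 0 0 0 0 0' ; python3 -m jog '0 0 0 0 0 0 0'
```

```text
clock: 3.25
eef_pos: [595.6, 111.4, 96.4]
tcp_rot: [-3.14, -0.005, -0.073]
contact_force: [-0.9, -0.2, -0.1]
opening: 1.001
clock: 3.33
eef_pos: [596.0, 111.6, 97.0]
tcp_rot: [-3.14, -0.006, -0.073]
contact_force: [-0.4, 0.1, 0.5]
opening: 0.999
```

```bash
python3 -m jog '0 -3 0 4 0 -0.3 0;0 0 0 3 0 0 0;0 0 0 0 0 0 0' ; python3 -m jog '150 0 0 0 0 0 0;255 0 0 0 0 0 0;255 0 0 0 0 0 0;255 0 0 0 0 0 0;255 0 0 0 0 0 0' 60;python3 -m jog '255 0 0 0 0 0 0;255 0 0 0 0 0 0;255 0 0 0 0 0 0;255 0 0 0 0 0 0;255 0 0 0 0 0 0'
```

```text
clock: 3.58
eef_pos: [593.9, 112.2, 91.1]
tcp_rot: [-3.139, -0.003, -0.073]
contact_force: [0.4, 0.3, -0.5]
opening: 1.001
clock: 4.0
eef_pos: [594.0, 112.3, 91.3]
tcp_rot: [-3.139, -0.004, -0.072]
contact_force: [1.0, 0.2, 0.6]
opening: 0.298
clock: 4.42
eef_pos: [594.0, 112.2, 91.4]
tcp_rot: [-3.139, -0.004, -0.072]
contact_force: [-0.1, 0.9, 0.0]
opening: 0.179
```

```bash
python3 -m jog '255 0 8 0 0 0 0;255 0 8 0 0 0 0;255 0 8 0 0 0 0;255 0 8 0 0 0 0;255 0 0 0 0 0 0'; python3 -m jog '255 0 6 0 0 0 0;255 0 6 0 0 0 0;255 0 6 0 0 0 0;255 0 6 0 0 0 0;255 0 6 0 0 0 0'
```

```text
clock: 4.83
eef_pos: [591.2, 77.9, 91.4]
tcp_rot: [-3.138, -0.004, -0.072]
contact_force: [-0.6, 0.1, -1.9]
opening: 0.178
clock: 5.25
eef_pos: [589.2, 45.4, 91.6]
tcp_rot: [-3.137, -0.004, -0.073]
contact_force: [-0.2, 3.6, 0.1]
opening: 0.186
```

```bash
python3 -m jog '255 0 6 0 0 0 0;255 0 6 0 0 0 0;255 0 6 0 0 0 0;255 0 6 0 0 0 0;255 0 6 0 0 0 0'; python3 -m jog '255 0 5 0 0 0 0;255 0 5 0 0 0 0;255 0 5 0 0 0 0;255 0 5 0 0 0 0;255 0 5 0 0 0 0'; python3 - <<'E'
from h import *
im=optics.grab_frame("wrist"); cv2.imwrite("pics/w3.png",im[:,:,::-1])
im=optics.grab_frame("side"); cv2.imwrite("pics/s3.png",cv2.resize(im[190:360,230:370,::-1],None,fx=4,fy=3.5,interpolation=cv2.INTER_CUBIC))
E
```

```text
clock: 5.67
eef_pos: [586.8, 12.8, 91.7]
tcp_rot: [-3.136, -0.004, -0.074]
contact_force: [0.7, 6.0, 3.0]
opening: 0.177
clock: 6.08
eef_pos: [584.6, -15.0, 91.6]
tcp_rot: [-3.136, -0.004, -0.074]
contact_force: [0.4, 4.9, 7.8]
opening: 0.179
```

View pics/w3.png

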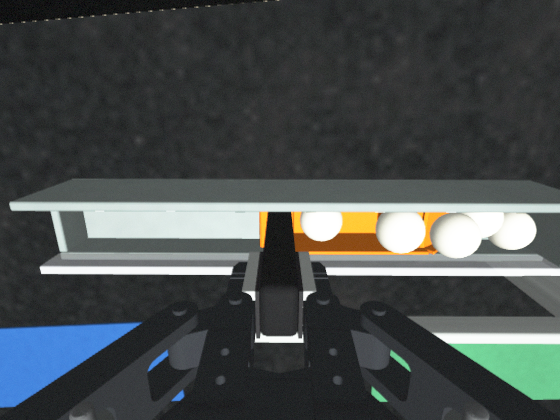

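View pics/s3.png

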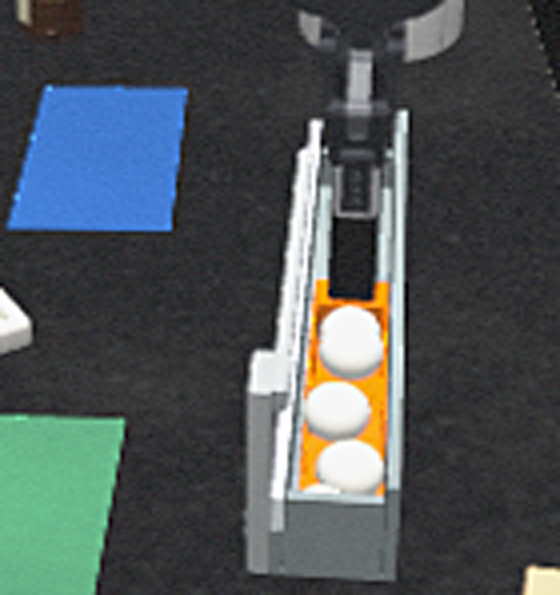

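```bash
python3 -m jog '255 0 5 0 0 0 0;255 0 5 0 0 0 0;255 0 5 0 0 0 0;255 0 5 0 0 0 0;255 0 4 0 0 0 0'; python3 -m jog '255 0 4 0 0 0 0;255 0 3 0 0 0 0;255 0 0 0 0 0 0;255 0 0 0 0 0 0'; python3 - <<'E'
from h import *
s=r.sense(); p=np.load("bin.npy"); d=s["eef_pos"][:2]-p[:2]; c,n=np.cos(p[2]),np.sin(p[2]); print(c*d[0]+n*d[1],-n*d[0]+c*d[1])
im=optics.grab_frame("wrist"); cv2.imwrite("pics/w4.png",im[:,:,::-1])
im=optics.grab_frame("side"); cv2.imwrite("pics/s4.png",cv2.resize(im[190:360,230:370,::-1],None,fx=4,fy=3.5,interpolation=cv2.INTER_CUBIC))
E
```

```text
clock: 6.6
eef_pos: [583.0, -39.2, 91.8]
tcp_rot: [-3.135, -0.004, -0.074]
contact_force: [0.4, 8.2, 4.6]
opening: 0.18
clock: 6.93
eef_pos: [582.3, -46.8, 92.0]
tcp_rot: [-3.133, -0.004, -0.076]
contact_force: [-0.1, 5.5, 3.8]
opening: 0.183
16.681777891008522 2.4603186250836027
```

View pics/w4.png

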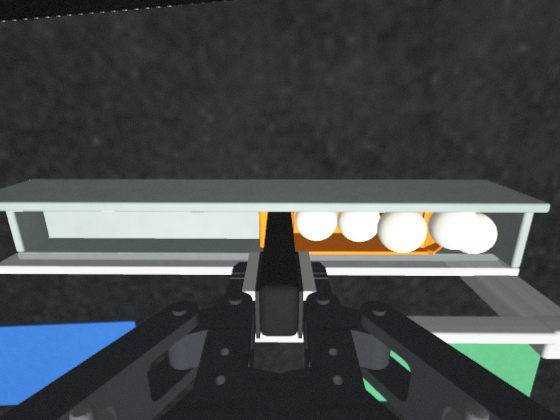

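View pics/s4.png

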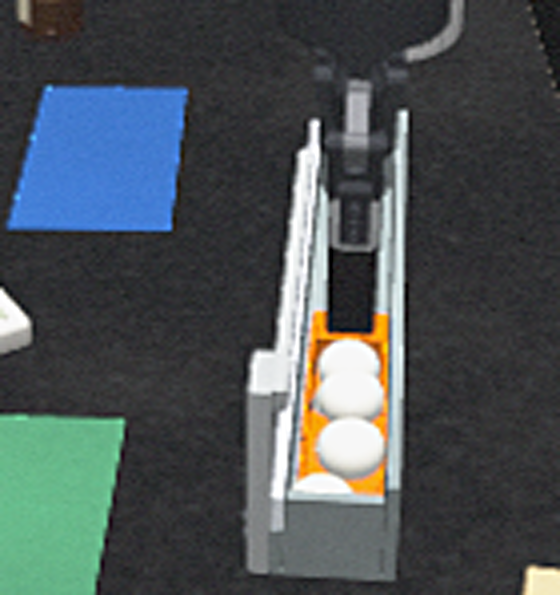

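```bash
python3 -m jog '255 0 3 0 -0.2 0 0;255 0 1 0 0 0 0;255 0 0 0 0 0 0;255 0 0 0 0 0 0'; python3 -m jog '255 0 -2 0 0 0 0;255 0 -3 0 0 0 0;255 0 -4 0 0 0 0;255 0 -4 0 0 0 0;255 0 -4 0 0 0 0';python3 -m jog '255 0 -5 0 0 0 0;255 0 -5 0 0 0 0;255 0 -5 0 0 0 0;255 0 -5 0 0 0 0;255 0 -5 0 0 0 0';python3 -m jog '255 0 -5 0 0 0 0;255 0 -5 0 0 0 0;255 0 -5 0 0 0 0;255 0 -3 0 0 0 0;255 0 -2 0 0 0 0'; python3 - <<'E'
from h import *
s=r.sense(); p=np.load("bin.npy"); d=s["eef_pos"][:2]-p[:2]; c,n=np.cos(p[2]),np.sin(p[2]); print(c*d[0]+n*d[1],-n*d[0]+c*d[1])
im=optics.grab_frame("wrist"); cv2.imwrite("pics/w5.png",im[:,:,::-1])
im=optics.grab_frame("side"); cv2.imwrite("pics/s5.png",cv2.resize(im[190:360,230:370,::-1],None,fx=4,fy=3.5,interpolation=cv2.INTER_CUBIC))
E
```

```text
clock: 7.37
eef_pos: [581.9, -50.2, 91.7]
tcp_rot: [-3.136, -0.004, -0.075]
contact_force: [0.4, 3.5, 1.3]
opening: 0.181
clock: 7.78
eef_pos: [583.0, -34.9, 91.4]
tcp_rot: [-3.14, -0.004, -0.074]
contact_force: [-0.2, -2.5, 0.8]
opening: 0.177
clock: 8.2
eef_pos: [585.0, -7.3, 91.4]
tcp_rot: [-3.141, -0.004, -0.074]
contact_force: [1.2, 1.5, -4.1]
opening: 0.181
clock: 8.62
eef_pos: [586.6, 16.0, 91.4]
tcp_rot: [-3.14, -0.004, -0.073]
contact_force: [-0.4, 0.1, -3.4]
opening: 0.18
-46.258302376647805 2.1304382029577362
```

View pics/w5.png

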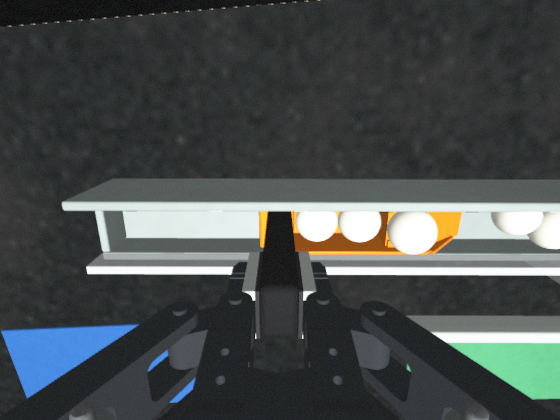

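View pics/s5.png

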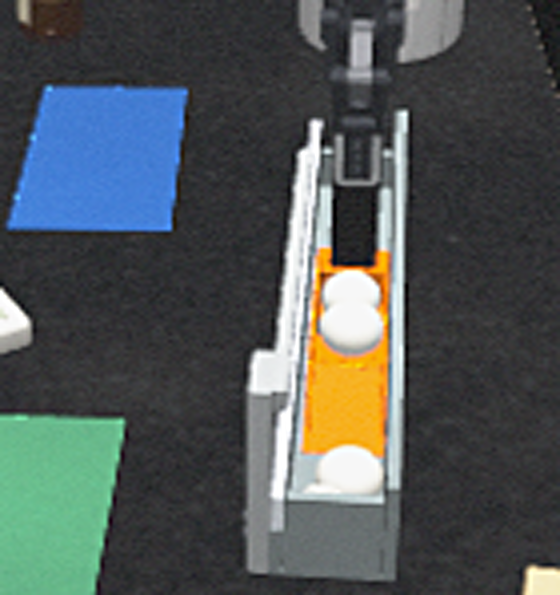

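```bash
python3 - <<'E'
from h import *
im=optics.grab_frame("side"); cv2.imwrite("pics/s6.png",cv2.resize(im[190:360,230:370,::-1],None,fx=4,fy=3.5,interpolation=cv2.INTER_CUBIC))
im=optics.grab_frame("wrist"); cv2.imwrite("pics/w6.png",im[:,:,::-1])
E
```

```text
(no output)
```

View pics/s6.png

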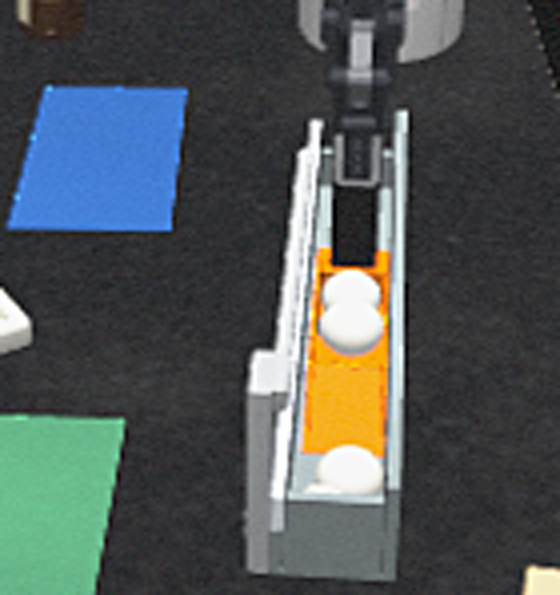

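View pics/w6.png

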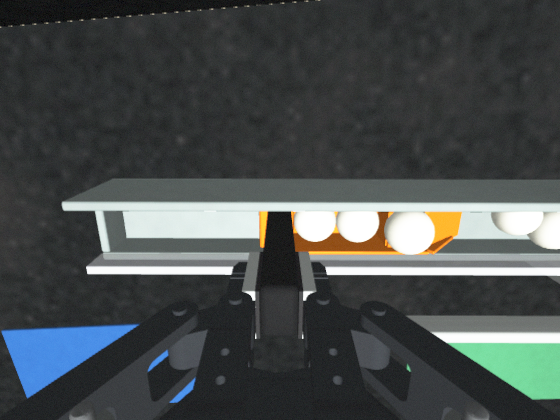

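```bash
python3 - <<'E'
from h import *
W=optics.camera_info("wrist");D=optics.camera_info("side"); p=np.load("bin.npy")
for wu,du in[((410,232),(317.7,282.6)),((314.5,223),None)]:
    if du:
        s=least_squares(lambda X:np.r_[proj(W,X)[0]-wu,proj(D,X)[0]-du],[580,-20,45]); X=s.x; print(s.fun)
    else: X=ray(W,*wu,22)
    d=X[:2]-p[:2]; c,n=np.cos(p[2]),np.sin(p[2]); print(c*d[0]+n*d[1]+46.3,-n*d[0]+c*d[1],X[2])
E
```

```text
[ 0.05169077 -0.23145522 -0.63570214 -0.27976574]
82.73071612123246 2.7625554903115477 47.48622960142837
25.21694900441526 -1.1991613735536213 22.0
```

```bash
python3 -m jog '255 0 -2 0 0 0 0;255 0 -3 0 0 0 0;255 0 -3 0 0 0 0;255 0 -2 0 0 0 0;255 0 0 0 0 0 0'; python3 -m jog '255 0 0 -2 0 0 0;255 0 0 -3 0 0 0;255 0 0 -4 0 0 0;255 0 0 -4 0 0 0;255 0 0 -4 0 0 0'; python3 -m jog '255 0 0 -4 0 0 0;255 0 0 -4 0 0 0;255 0 0 -4 0 0 0;255 0 0 -4 0 0 0;255 0 0 -4 0 0 0'; python3 -m jog '255 0 0 -4 0 0 0;255 0 0 -4 0 0 0;255 0 0 -3 0 0 0;255 0 0 0 0 0 0'
```

```text
clock: 9.23
eef_pos: [587.3, 25.4, 91.4]
tcp_rot: [-3.141, -0.004, -0.074]
contact_force: [0.0, 0.2, -1.1]
opening: 0.178
clock: 9.65
eef_pos: [585.3, 25.9, 107.9]
tcp_rot: [-3.141, 0.001, -0.074]
contact_force: [0.0, -0.1, -3.6]
opening: 0.181
clock: 10.07
eef_pos: [585.4, 25.7, 130.6]
tcp_rot: [-3.14, 0.0, -0.075]
contact_force: [0.5, 0.7, -3.5]
opening: 0.177
clock: 10.4
eef_pos: [586.0, 25.7, 144.1]
tcp_rot: [-3.14, -0.002, -0.075]
contact_force: [-0.1, 0.3, -3.6]
opening: 0.182
```

```bash
python3 - <<'E'
from h import *
s=r.sense(); p=np.load("bin.npy"); d=s["eef_pos"][:2]-p[:2]; c,n=np.cos(p[2]),np.sin(p[2]); print(s["eef_pos"],c*d[0]+n*d[1],-n*d[0]+c*d[1])
im=optics.grab_frame("scene"); cv2.imwrite("pics/c7.png",cv2.resize(im[140:260,230:370,::-1],None,fx=5,fy=5,interpolation=cv2.INTER_CUBIC))
im=optics.grab_frame("side"); cv2.imwrite("pics/s7.png",cv2.resize(im[190:360,230:370,::-1],None,fx=4,fy=3.5,interpolation=cv2.INTER_CUBIC))
im=optics.grab_frame("wrist"); cv2.imwrite("pics/w7.png",im[:,:,::-1])
E
```

```text
[585.98607919  25.71928943 144.07850867] -55.947937464040336 0.8174787054126131
```

View pics/c7.png

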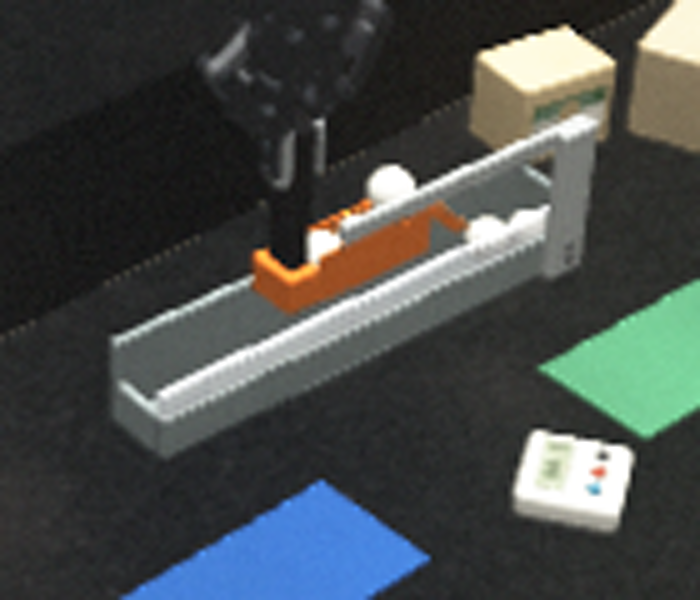

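View pics/s7.png

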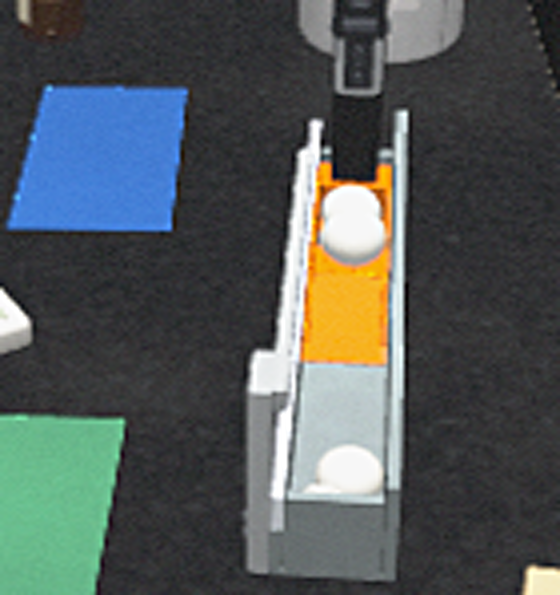

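View pics/w7.png

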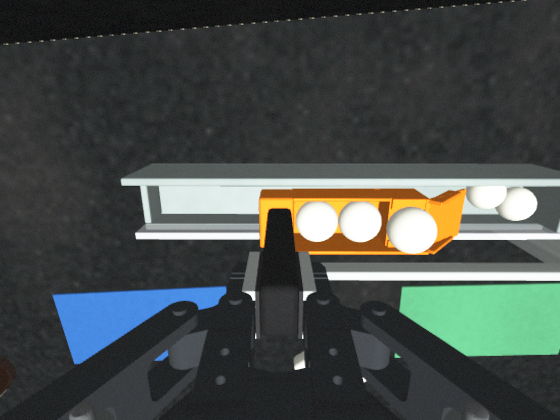

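```bash
python3 -m jog '255 -2 0 0 0 0 0;255 -3 0 0 0 0 0;255 -3 0 0 0 0 0;255 -3 0 0 0 0 0;255 -3 0 0 0 0 0'; python3 -m jog '255 -3 0 0 0 0 0;255 -3 0 0 0 0 0;255 -3 0 0 0 0 0;255 -3 0 0 0 0 0;255 -3 0 0 0 0 0'; python3 - <<'E'
from h import *
im=optics.grab_frame("scene"); cv2.imwrite("pics/c8.png",cv2.resize(im[140:260,230:370,::-1],None,fx=5,fy=5,interpolation=cv2.INTER_CUBIC))
E
```

```text
clock: 10.97
eef_pos: [570.0, 26.8, 142.0]
tcp_rot: [-3.141, 0.001, -0.075]
contact_force: [0.2, -0.9, -4.0]
opening: 0.178
clock: 11.38
eef_pos: [552.7, 28.1, 142.0]
tcp_rot: [-3.141, 0.002, -0.075]
contact_force: [-0.4, -0.8, -3.5]
opening: 0.177
```

View pics/c8.png

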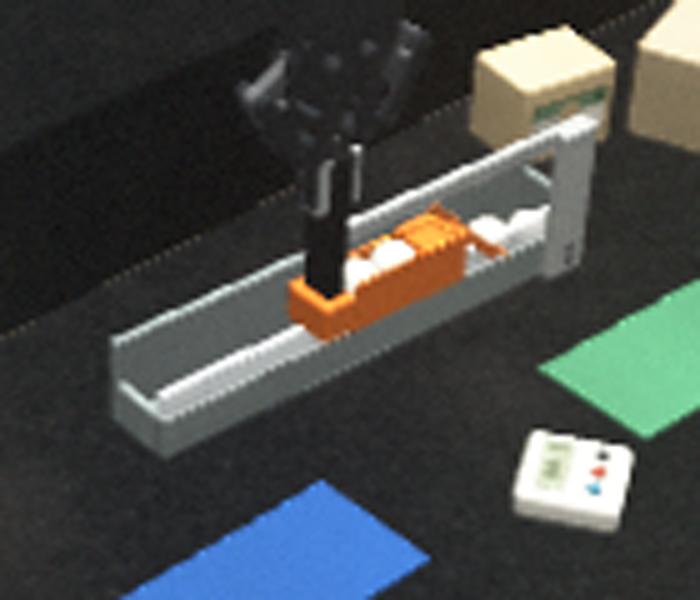

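```bash
python3 -m jog '255 -3 0 0 0 0 0;255 -3 0 0 0 0 0;255 -3 0 0 0 0 0;255 -3 0 0 0 0 0;255 -3 0 0 0 0 0'; python3 -m jog '255 -3 0 0 0 0 0;255 -3 0 0 0 0 0;255 -3 0 0 0 0 0;255 -3 0 0 0 0 0;255 -3 0 0 0 0 0'; python3 -m jog '255 -3 0 0 0 0 0;255 -3 0 0 0 0 0;255 -3 0 0 0 0 0;255 -3 0 0 0 0 0;255 0 0 0 0 0 0'; python3 - <<'E'
from h import *
im=optics.grab_frame("scene"); cv2.imwrite("pics/c9.png",cv2.resize(im[140:260,230:370,::-1],None,fx=5,fy=5,interpolation=cv2.INTER_CUBIC))
im=optics.grab_frame("wrist"); cv2.imwrite("pics/w9.png",im[:,:,::-1])
print(np.mean([r.sense()["contact_force"]],0))
E
```

```text
clock: 11.85
eef_pos: [536.3, 29.3, 142.2]
tcp_rot: [-3.141, 0.002, -0.075]
contact_force: [-0.2, 0.7, -2.7]
opening: 0.181
clock: 12.27
eef_pos: [519.6, 30.5, 142.3]
tcp_rot: [-3.141, 0.001, -0.075]
contact_force: [0.3, 0.3, -2.5]
opening: 0.18
clock: 12.68
eef_pos: [505.6, 31.5, 142.3]
tcp_rot: [-3.141, 0.002, -0.075]
contact_force: [-0.0, -0.5, -2.9]
opening: 0.178
[ 0.32640939  0.21766984 -3.33761178]
```

View pics/c9.png

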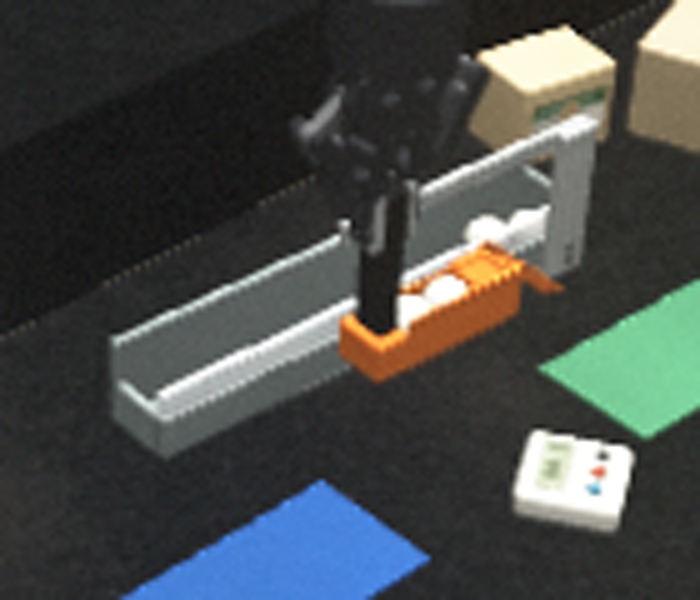

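View pics/w9.png

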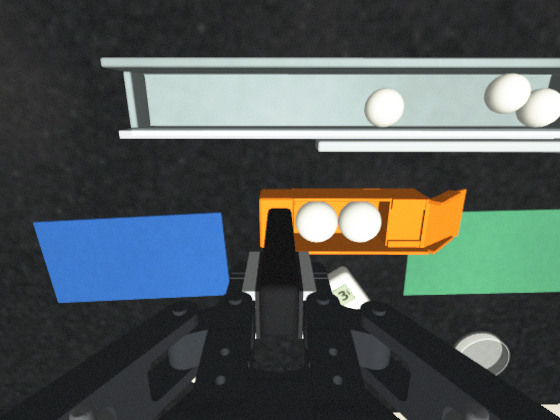

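```bash
python3 -m jog '255 -1 -3 0 0 0 0;255 -2 -6 0 0 0 0;255 -3 -8 0 0 0 0;255 -3 -9 0 0 0 0;255 -3 -10 0 0 0 0'; python3 -m jog '255 -3 -10 0 0 0 0;255 -3 -10 0 0 0 0;255 -3 -10 0 0 0 0;255 -3 -10 0 0 0 0;255 -3 -10 0 0 0 0'; python3 -m jog '255 -4 -10 0 0 0 0;255 -4 -10 0 0 0 0;255 -4 -10 0 0 0 0;255 -4 -10 0 0 0 0;255 -4 -10 0 0 0 0'; python3 -m jog '255 -4 -10 0 0 0 0;255 -3 -8 0 0 0 0;255 -2 -6 0 0 0 0;255 -1 -3 0 0 0 0;255 0 0 0 0 0 0'
```

```text
clock: 13.2
eef_pos: [497.4, 70.1, 142.6]
tcp_rot: [-3.141, 0.0, -0.077]
contact_force: [-0.0, -0.6, -3.0]
opening: 0.179
clock: 13.62
eef_pos: [484.4, 128.1, 142.7]
tcp_rot: [-3.14, 0.0, -0.076]
contact_force: [-0.4, -0.6, -2.8]
opening: 0.177
clock: 14.03
eef_pos: [466.4, 185.5, 142.8]
tcp_rot: [-3.14, 0.0, -0.075]
contact_force: [1.2, -0.8, -3.2]
opening: 0.185
clock: 14.45
eef_pos: [456.7, 218.5, 142.9]
tcp_rot: [-3.14, -0.0, -0.073]
contact_force: [-0.1, 0.0, -2.5]
opening: 0.177
```

```bash
python3 -m jog '255 -1 -4 0 0 0 0;255 -2 -7 0 0 0 0;255 -2 -7 0 0 0 0;255 -1 -5 0 0 0 0;255 0 -2 0 0 0 0'; python3 -m jog '255 0 0 3 0 0 0;255 0 0 6 0 0 0;255 0 0 8 0 0 0;255 0 0 8 0 0 0;255 0 0 6 0 0 0';python3 - <<'E'
from h import *
im=optics.grab_frame("scene"); cv2.imwrite("pics/c10.png",cv2.resize(im[170:310,210:350,::-1],None,fx=4,fy=4,interpolation=cv2.INTER_CUBIC))
im=optics.grab_frame("wrist"); cv2.imwrite("pics/w10.png",im[:,:,::-1])
E
```

```text
clock: 14.87
eef_pos: [452.5, 245.1, 142.9]
tcp_rot: [-3.14, -0.0, -0.075]
contact_force: [-0.0, 0.1, -2.2]
opening: 0.179
clock: 15.28
eef_pos: [453.4, 246.0, 110.1]
tcp_rot: [-3.139, -0.002, -0.074]
contact_force: [-0.8, 0.1, -4.2]
opening: 0.176
```

View pics/c10.png

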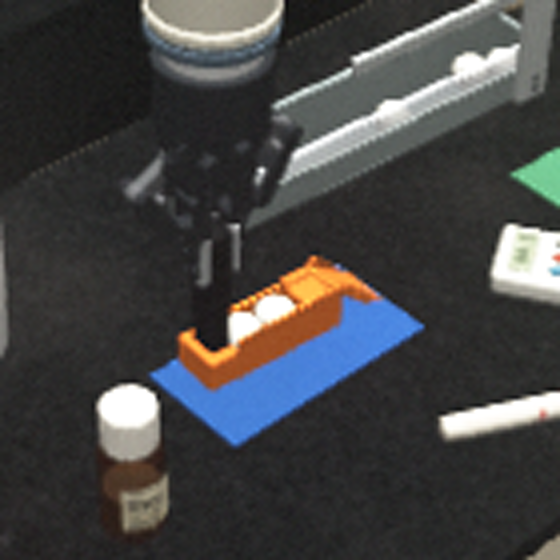

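View pics/w10.png

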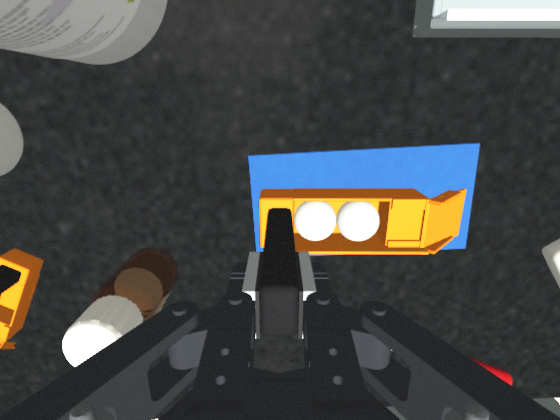

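```bash
python3 -m jog '255 -1 2 5 0 0 0;255 0 0 5 0 0 0;255 0 0 3 0 0 0;255 0 0 2 0 0 0;255 0 0 0 0 0 0'; python3 -m jog '255 0 0 1 0 0 0;255 0 0 1 0 0 0;255 0 0 0 0 0 0'
```

```text
clock: 15.8
eef_pos: [451.6, 243.1, 92.9]
tcp_rot: [-3.14, -0.0, -0.074]
contact_force: [0.5, -0.6, -3.3]
opening: 0.178
clock: 16.05
eef_pos: [451.8, 243.3, 90.9]
tcp_rot: [-3.14, -0.0, -0.075]
contact_force: [0.4, 0.2, -3.6]
opening: 0.181
```

```bash
python3 -m jog '255 0 0 1 0 0 0;255 0 0 0 0 0 0'; python3 -m jog '255 0 0 1 0 0 0;255 0 0 0 0 0 0'
```

```text
clock: 16.22
eef_pos: [452.4, 243.6, 90.6]
tcp_rot: [-3.139, -0.002, -0.074]
contact_force: [-0.1, -0.4, -3.4]
opening: 0.182
clock: 16.38
eef_pos: [452.9, 243.9, 90.6]
tcp_rot: [-3.139, -0.003, -0.074]
contact_force: [0.7, -0.5, -2.6]
opening: 0.177
```

```bash
python3 -m jog '255 0 0 2 0 0 0;255 0 0 0 0 0 0'; python3 -m jog '255 0 0 1 0 0 0;255 0 0 0 0 0 0'
```

```text
clock: 16.55
eef_pos: [453.9, 244.5, 90.9]
tcp_rot: [-3.138, -0.005, -0.074]
contact_force: [-0.7, -0.2, -3.2]
opening: 0.177
clock: 16.72
eef_pos: [454.5, 244.9, 90.4]
tcp_rot: [-3.137, -0.006, -0.074]
contact_force: [-0.3, -0.9, -1.6]
opening: 0.18
```

```bash
python3 -m jog '200 0 0 0 0 0 0;180 0 0 0 0 0 0;160 0 0 0 0 0 0;120 0 0 0 0 0 0;80 0 0 0 0 0 0'; python3 -m jog '0 0 0 0 0 0 0;0 0 0 0 0 0 0;0 0 0 0 0 0 0;0 0 0 0 0 0 0;0 0 0 0 0 0 0'; python3 -m jog '0 0 0 -5 0 0 0;0 0 0 -10 0 0 0;0 0 0 -20 0 0 0;0 0 0 -25 0 0 0;0 0 0 -25 0 0 0'; python3 -m jog '0 0 0 -20 0 0 0;0 0 0 -20 0 0 0;0 0 0 -10 0 0 0;0 0 0 0 0 0 0;0 0 0 0 0 0 0';python3 - <<'E'
from h import *
for n in("scene","wrist","side"):
    im=optics.grab_frame(n); cv2.imwrite(f"pics/f_{n}.png",im[:,:,::-1])
np.save("wf.npy",optics.camera_info("wrist"),allow_pickle=True)
a=cv2.imread("pics/f_scene.png")[150:310,210:380]; cv2.imwrite("pics/f_scz.png",cv2.resize(a,None,fx=3.7,fy=3.7,interpolation=cv2.INTER_CUBIC))
E
```

```text
clock: 17.13
eef_pos: [454.6, 244.9, 89.8]
tcp_rot: [-3.137, -0.006, -0.074]
contact_force: [0.7, 0.6, -0.1]
opening: 0.643
clock: 17.55
eef_pos: [454.6, 244.8, 89.6]
tcp_rot: [-3.137, -0.006, -0.074]
contact_force: [-0.1, -0.0, 0.7]
opening: 0.997
clock: 17.97
eef_pos: [450.8, 242.7, 174.9]
tcp_rot: [3.141, 0.003, -0.074]
contact_force: [0.7, -0.1, -0.7]
opening: 1.004
clock: 18.38
eef_pos: [453.1, 244.0, 237.7]
tcp_rot: [-3.136, -0.008, -0.074]
contact_force: [0.1, 0.9, -0.4]
opening: 1.001
```

View pics/f_scz.png

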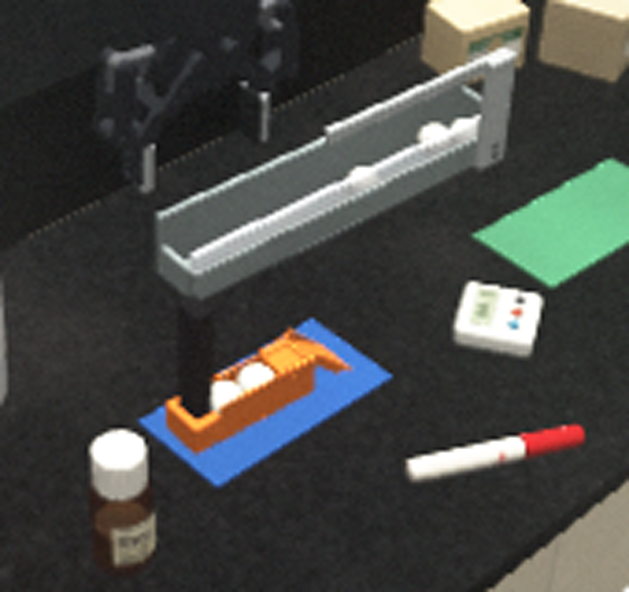

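View pics/f_wrist.png

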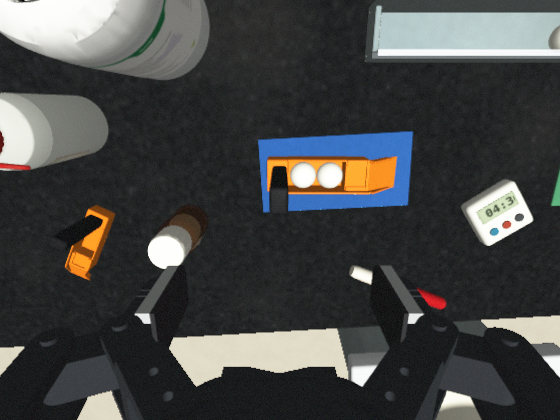

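View pics/f_side.png

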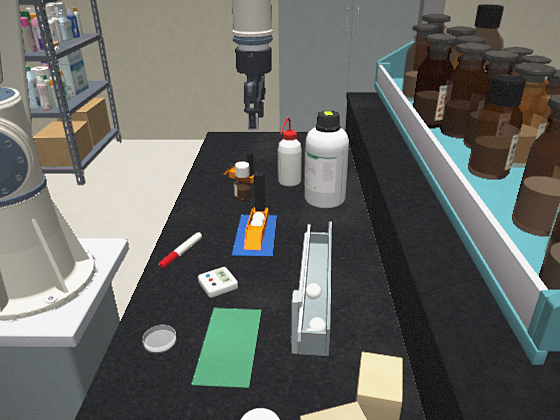

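```bash
python3 -c "
from rig import ticket
print(ticket.sign_off())"
```

```text
the job is handed in; nothing more can be done
None
```

The job is handed in. The scoop stands upright on the blue mat with two balls in its pocket, and the other three balls are in the bin. The clock read about 18.4 s of the 72 s allowed.

- **Scooping:** One push along the lane put two balls in the pocket and a third on the deck. The wrist force while lifting was about 3.6 N, which matches the scoop plus three balls.
- **Striking:** I drew the scoop under the bar with its underside about 55 mm above the worktop. The bar held the third ball back and it dropped into the lane.
- **Placing:** In the last wrist picture the middle of the scoop is about 6 mm from the mat's centre. The gripper is open and well clear at about 238 mm height.

**Checks that disagreed:**
- The bin measured about 8% narrower across than stated, and so did the scoop. Every camera showed this, but it did not affect the work.
- At set-down the contact force was faint: the wrist reading fell to about 1.6 N before I let go, so the scoop may have settled by a fraction of a millimetre.
- In the last side picture only two of the three bin balls can be made out. The last scene picture shows all three.

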